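# Start the balm warmer: cup on the plate, dial to the third click

### The job

Set the empty steel melting cup gently, upright, inside the low rim on the warmer's hot plate and let go of it. Then turn the warmer's dial back anticlockwise until it meets its off stop, without forcing the stop, and from there turn it clockwise exactly three clicks, never past the third, and let go. Leave the bottle, the lipstick and the balm pot where they are.

Things in the scene. Friction and masses are not known exactly. Their poses are not given: they have to be found in the camera images.
- cup: open steel melting cup, a plain straight cylinder 58 mm in outer diameter and 50 mm high, wall 2.5 mm, about 140 g, standing on the table. Origin: centre of its underside, z up.
- warmer: white balm warmer fixed to the table, a box 180 mm (its x) by 270 mm (its y) by 55 mm high. Origin: centre of its underside; z up.
- plate (a point): point at the centre of the top face of the dark round hot plate on the warmer's top (60 mm above the table), where the cup's underside belongs, 65 mm to the warmer's +y of its centre. A rim 4 mm high, 70 mm inside and 80 mm outside diameter, stands on the plate around it.
- dial_grip (a point): on the upright axis of the black dial, 88 mm above the table, at the height to grip, 140 mm from the plate's centre. The dial: a bar 46 mm long, 12 mm thick, 64 to 98 mm above the table, on a skirt of 48 mm diameter. The point turns with it: x along the bar, z up. Clockwise from above is up, anticlockwise to off. Gripped on its flat sides with 25 to 40 N it turns with the fingers.
- dial_seat (a point): where the dial's axis leaves the warmer's top, 75 mm to its -y. The clicks: unmarked, 1 to 3 up at the start, uneven, 14 to 26 degrees apart, more than three. Leaving a click, resistance jumps to 0.1-0.25 N m, falls steadily through zero midway, turns to driving the dial on into the next click, where it jumps to resisting again. Let go, the dial settles in the nearest click.
- stop_seat (a point): on the dial's axis 20 mm inside the warmer: the off stop, a stiff spring of about 7 N m per rad met 2 degrees below the off click. Resistance past 0.35 N m means the dial is at the stop; beyond about 0.8 N m it is forced. Where the bar points at off differs from unit to unit by 30 degrees either way. Let go at the stop, the dial springs back into the off click, from which clicks count.
- indicator (a point): top of the small orange bar (10 by 5 mm) in the black slot on the warmer's top, beside the dial on the robot's side, that the dial drives: it slides to the warmer's -y as the dial turns up, 2.5 to 4.5 mm a click. At off it stands 57 mm to the warmer's -y of its centre. A rough sign only; the clicks must be felt.
- oil_bottle: bystander: amber bottle with a black cap, 36 mm in diameter, 75 mm high, standing on the table. Origin: centre of its underside.
- lipstick: bystander: square red and black lipstick tube, 21 mm wide, 72 mm high, standing upright on the robot's side of the warmer. Origin: centre of its underside.
- balm_pot: bystander: low round pot with a red lid, 44 mm in diameter, 24 mm high, beyond the warmer. Origin: centre of its underside.

How it is judged:
On the way, in this order (a step that is already met when the one before it is completed fails the run):
1. the cup stands upright on the hot plate inside the rim, released (horizontal distance between cup and plate below 0.0075 m and z of cup in the frame of plate below 0.002 m and angle between cup's own z axis and vertical below 0.06 rad and contact force between cup and the arm below 0.1 N and contact force between cup and the fingers below 0.1 N), for 0.2 s.
2. the dial has been turned back to off (y of indicator in the frame of warmer above -0.058 m), for 0.1 s.
3. the dial is in its third click from off (y of indicator in the frame of warmer between -0.0664 and -0.064 m), for 0.2 s.
At the end, for the whole second after the job is handed in: The dial rests by itself in its third click from off (indicator within 0.9 mm of that click's resting place), and the cup stands at rest and upright on the hot plate, inside the rim, its centre within 7.5 mm of the plate's (y of indicator in the frame of warmer between -0.0661 and -0.0643 m and horizontal distance between cup and plate below 0.0075 m and z of cup in the frame of plate below 0.002 m and angle between cup's own z axis and vertical below 0.06 rad and linear speed of cup below 0.01 m/s); the robot touches nothing.
It fails at once if the off stop is forced: the dial is pushed more than about 9 degrees past off (some 0.9 N m) (y of indicator in the frame of warmer above -0.0554 m).
It fails at once if the dial is turned past its third click, over the top of the next bump (y of indicator in the frame of warmer below -0.0667 m).
It fails at once if the cup is banged down on the warmer (over 40 N) (contact force between cup and warmer above 40 N).
It fails at once if the bottle, lipstick or balm pot is moved more than 15 mm or tipped (distance of any of oil_bottle, lipstick, balm_pot from where it was at the start of the episode above 0.015 m or angle between any of oil_bottle, lipstick, balm_pot's own z axis and vertical above 0.3 rad).
It also fails if it takes over 72 s, if anything falls off the work surface, if the arm or the gripper's body presses on something with over 40 N, if the wrist force passes 120 N, or if a joint passes its speed limit or range.

### The arm

A 7-joint arm with a two-finger parallel gripper is mounted at the origin on the work surface. World frame = base frame: x ahead of the robot, y to its left, z up, the work surface at z = 0. Lengths are in m, angles in rad, forces in N, time in s.
With the tool pointing down it reaches from about 0.4 to 0.875 m from the base axis. Payload 19.3 kg.
Tool frame: the origin (TCP) lies midway between the tips of the shut fingers; the grasp point (between the pads) lies 19 mm behind it; x points along the fingers, y is the direction in which the jaws open and shut, and the axes are right-handed (so a half turn about x gives the same grasp; the last joint's range is limited). The gripper opens to 85 mm and grips with 20 to 120 N. Pads are 22 mm wide; open, the fingers measure 114 mm over their backs; the gripper's body (76 mm by 85 mm) begins 54 mm behind the grasp point. The pads swing forward as they close: fully open they stand 13 mm farther back than shut.
Start: joints at [1.054, 0.521, -0.036, 1.599, 0.021, 1.021, -0.113], TCP at [0.27, -0.564, 0.231] pointing down, gripper open.
Joint ranges: [-2.91, 2.91], [-0.3, 2.13], [-1.5, 1.42], [0.17, 2.43], [-1.26, 4.41], [0.16, 1.93], [-2.52, 2.52]. Speed limits (rad/s): [1.89, 1.89, 2.39, 2.39, 3.01, 3.01, 3.01].

### API

Orientations are given as [roll, pitch, yaw] about the fixed x, y, z axes, in that order (R = Rz(yaw) Ry(pitch) Rx(roll)).
In Python, from workcell import bot gives the robot as it stands. The module is installed in compiled form; this text tells all that it offers.
- The arm moves only by the tool servo_tool, never from a script. Its argument "targets" is a list of rows, each an object of numbers: "x", "y", "z": the shift along the tool's x, y, z as a fraction of full scale; "wx", "wy", "wz": the turn, a rotation vector about the tool's x, y, z as a fraction of full scale. A call has 1 to 12 rows; each row is the pose to reach, as a shift and turn from the pose measured when the call began, along the tool's axes at that moment, turning the shorter way round; what a row does not reach only later rows make up. Full scale, the value 1, is 40 cm for a shift and 360 degrees for a turn. A row lasts 1/8 s, in which the tool goes at most 62.5 mm and 10.7 degrees, less where a joint would pass 70% of its speed; a pose out of reach is approached as far as the arm can. A call with a number of a shift or a turn outside -1 to 1 is refused whole. A call with a gripper value outside its range is refused whole. "grip" is the gripper command: -1 is shut, 1 is fully open, values between are in proportion, set as the call begins (left out, the last holds). The fingers move at their own pace and stop on an object; "squeeze" is the grip in N (left out, the last holds). Time passes only in rows, so rows that repeat a pose let the fingers close. It gives the time, the measured TCP pose, the force and the opening at its end, in the units of the state.
- bot.observe(): the state, without advancing time (a new reading comes with each control period).
- bot.grab_frame(name): name is "scene" or "top" or "wrist"; returns (picture, depth): 480x640x3 uint8, red, green, blue; 480x640 float32, m along the optical axis (not along the pixel's ray), 0 where there is no reading.
- bot.get_calibration(name): a dict with "intrinsics" (3x3 intrinsics, pixels), "R" (3x3) and "t" (3): a world point X has camera coordinates R X + t. Camera axes: x right, y down, z forward; pixel columns grow to the right and rows downward; lengths in m; the calibration is good to about 2 mm. The wrist camera is an equidistant fisheye: a pixel r from the principal point sees the ray r / f radians off the axis. A picture is of the moment at which its call begins: read the wrist's pose just before it. get_calibration takes no time and is no camera call; for the wrist camera it gives the pose at the moment of the call.
- bot.job_done(): hands the job in, once; it reports no verdict.
Trained networks look in the newest picture that a camera, given by its name, has taken for a name from the list of things; names that differ only in an ending like _2 or _b are one class to them, and where a whole thing is asked for, a point or a joint stands for the part that bears it (a point fixed in the world has none). Each returns a list of dicts, best first, with "confidence" (0 to 1); they miss things now and then, are a little off and sometimes report something else, mostly with a low value. They report only what shows in the picture. A call takes as long as a camera call.
- bot.trace(camera, target): "mask" (480x640 bool, what is visible of it) and "pixel" ([column, row] in pixels, amid what is visible of it).
The state is a dict: "clock": time; "qpos": joint angles; "qd": joint speeds; "joint_efforts": joint torques, N m; "position": TCP position; "tool_rot": TCP orientation; "force": force on the tool from outside, world axes, zero at the start; "moment": the same for the moment, N m; "grip_width": finger opening in m.
Only numpy, scipy, OpenCV 4.12 (cv2) and the standard library are available. Lean on these libraries where they do the work, as an engineer would, in place of code of your own. Each camera call takes 0.05 s, during which the arm holds its last target. There are 200 camera calls.

## Working session

There is one attempt and no reset: what is moved stays moved. The work goes in short steps, Python scripts to look and compute and a tool call to move; the robot and the scene stay as the last step left them, time stands still between calls to the robot, and variables do not carry over. Pictures are saved under pics/ and viewed, on a budget of 10 in all, crops included, one or two more only if the job needs it, and the job is handed in when it is done.

Besides the shell and the picture viewer there is one more tool, called by a JSON object that holds its "op" and its "data", one argument or row to a line. servo_tool: Moves the arm, as the interface text tells. Shift numbers are shares of 40 cm and turn numbers shares of 360 degrees, none past 1 either way. Its arguments: {"type":"object","properties":{"targets":{"type":"array"},"grip":{"type":"number"},"squeeze":{"type":"number"}},"required":["targets"]}

```bash
mkdir -p pics
cat > h.py <<'E'
import numpy as np, cv2
from workcell import bot
def pts(name,mask,depth,c):
    K,R,t=[np.array(c[k]) for k in("intrinsics","R","t")]
    v,u=np.nonzero(mask&(depth>0)); d=depth[v,u]
    P=np.stack([(u-K[0,2])/K[0,0]*d,(v-K[1,2])/K[1,1]*d,d],1)
    return (P-t)@R
def save(n,p): cv2.imwrite("pics/"+n,p[:,:,::-1])
E
python3 - <<'E'
from h import *
s=bot.observe();print({k:np.round(v,3) for k,v in s.items()})
for cam in("scene","top"):
    p,d=bot.grab_frame(cam);save(cam+"0.png",p);c=bot.get_calibration(cam)
    print(cam,np.round(c["t"],3).tolist(),np.round(c["R"],2).tolist(),np.round(c["intrinsics"],0).tolist())
    for n in("cup","warmer","dial_grip","plate","indicator","oil_bottle","lipstick","balm_pot"):
        for r in bot.trace(cam,n)[:1]:
            P=pts(cam,r["mask"],d,c)
            print(cam,n,round(r["confidence"],2),np.round(r["pixel"]).tolist(),len(P),*( [np.round(np.median(P,0),3),np.round(np.percentile(P,2,axis=0),3),np.round(np.percentile(P,98,axis=0),3)] if len(P) else []))
E
```

```text
{'clock': np.float64(0.0), 'qpos': array([ 1.054,  0.522, -0.036,  1.6  ,  0.021,  1.021, -0.113]), 'qd': array([ 0.001,  0.001,  0.001,  0.002, -0.   ,  0.   ,  0.001]), 'joint_efforts': array([-1.0000e-03, -9.2713e+01,  1.9790e+00, -3.6993e+01,  1.8000e-02,
        8.0000e-03, -0.0000e+00]), 'position': array([ 0.27 , -0.563,  0.231]), 'tool_rot': array([-1.515,  1.57 ,  2.073]), 'force': array([-0.002,  0.817, -0.267]), 'moment': array([ 0.031, -0.018,  0.038]), 'grip_width': np.float64(0.085)}
scene [0.075, -0.36, 1.375] [[-0.15, 0.99, 0.0], [0.72, 0.11, -0.69], [-0.68, -0.11, -0.73]] [[523.0, 0.0, 320.0], [0.0, 523.0, 232.0], [0.0, 0.0, 1.0]]
scene cup 0.91 [163.0, 207.0] 985 [ 0.495 -0.315  0.028] [ 0.459 -0.343 -0.001] [ 0.517 -0.287  0.05 ]
scene warmer 0.66 [334.0, 260.0] 13021 [0.619 0.049 0.054] [ 0.491 -0.101  0.011] [0.701 0.171 0.062]
scene dial_grip 0.55 [294.0, 231.0] 585 [ 0.572 -0.034  0.076] [ 0.555 -0.055  0.06 ] [ 0.587 -0.017  0.099]
scene plate 0.84 [333.0, 260.0] 12591 [0.62  0.049 0.054] [ 0.493 -0.1    0.016] [0.702 0.168 0.062]
scene indicator 0.7 [498.0, 2
[... 515 characters left out ...]
 1.0]]
top cup 0.69 [305.0, 249.0] 8838 [0.588 0.039 0.056] [ 0.481 -0.102  0.037] [0.686 0.165 0.064]
top warmer 0.7 [303.0, 249.0] 8427 [0.588 0.039 0.056] [ 0.484 -0.1    0.05 ] [0.684 0.16  0.064]
top dial_grip 0.65 [338.0, 258.0] 362 [ 0.563 -0.04   0.066] [ 0.543 -0.061  0.059] [ 0.585 -0.018  0.101]
top plate 0.7 [303.0, 249.0] 8698 [0.588 0.038 0.056] [ 0.483 -0.1    0.05 ] [0.686 0.163 0.064]
top oil_bottle 0.78 [178.0, 280.0] 246 [0.514 0.327 0.05 ] [0.497 0.316 0.013] [0.531 0.343 0.078]
top lipstick 0.54 [263.0, 305.0] 127 [0.452 0.13  0.071] [ 0.441  0.123 -0.001] [0.463 0.144 0.077]
top balm_pot 0.65 [290.0, 188.0] 287 [0.733 0.068 0.024] [0.715 0.049 0.003] [0.754 0.089 0.03 ]
```

View pics/top0.png

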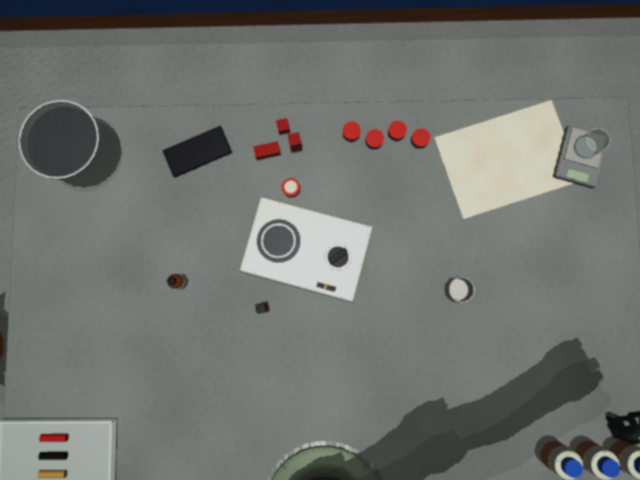

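View pics/scene0.png

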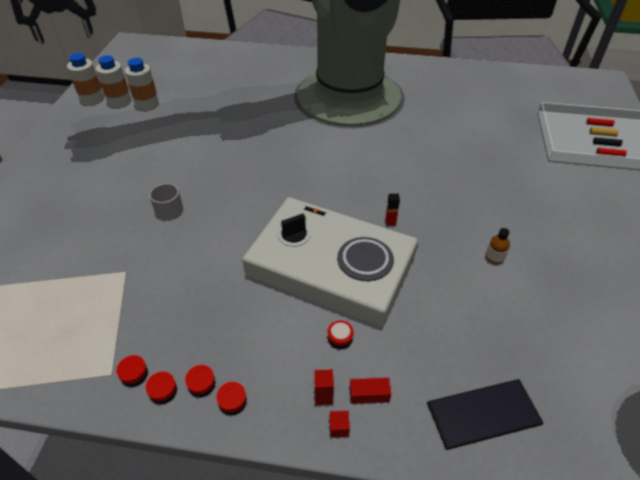

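Run:
```python
from h import *
for cam in("scene","top"):
    p,d=bot.grab_frame(cam);c=bot.get_calibration(cam)
    full=np.full((480,640),True)
    v,u=np.nonzero(full&(d>0))
    P=pts(cam,full,d,c)
    def box(x0,x1,y0,y1,z0,z1): return np.all((P>[x0,y0,z0])&(P<[x1,y1,z1]),1)
    w=P[box(.42,.75,-.13,.2,.045,.07)][:,:2].astype(np.float32)
    r=cv2.minAreaRect(w);print(cam,"warmer",r)
    q=P[box(.5,.63,-.09,.02,.08,.12)]
    if len(q):
        m=q.mean(0);U,S,V=np.linalg.svd(q[:,:2]-m[:2]);print("dial top",len(q),m,np.rad2deg(np.arctan2(V[0,1],V[0,0])),cv2.minAreaRect(q[:,:2].astype(np.float32)))
    q=P[box(.42,.56,-.37,-.26,.043,.06)][:,:2].astype(np.float32)
    print("cup",len(q),cv2.minEnclosingCircle(q) if len(q) else 0, q.mean(0))
    # dark plate pixels within warmer top
    dark=(p.max(2)<110)[v,u]
    for nm,b in(("plate",box(.5,.75,.03,.19,.05,.07)),):
        q=P[b&dark][:,:2].astype(np.float32);print(nm,len(q),cv2.minEnclosingCircle(q),q.mean(0),P[b&dark][:,2].mean())
    for n in("oil_bottle","lipstick"): pass
    org=((p[...,0].astype(int)-p[...,2])>60)[v,u]
    q=P[org&box(.45,.6,-.1,.05,.045,.065)];print("ind",len(q),q.mean(0) if len(q) else 0)
s=bot.observe()
from scipy.spatial.transform import Rotation as Ro
print(np.round(Ro.from_euler('xyz',s["tool_rot"]).as_matrix(),3))
c=bot.get_calibration("wrist");print(c)
```

```text
scene warmer ((0.5492156744003296, 0.04556368291378021), (0.2696802318096161, 0.2581462562084198), 73.98600006103516)
dial top 268 [ 0.56791337 -0.03655631  0.09173901] -54.555566631698206 ((0.5653687119483948, -0.03695981949567795), (0.014593892730772495, 0.04689796268939972), 32.61872100830078)
cup 197 ((0.48853084444999695, -0.31614938378334045), 0.030950618907809258) [ 0.48960528 -0.31571746]
plate 1606 ((0.6314976215362549, 0.10823283344507217), 0.08349128812551498) [0.6087003 0.0981206] 0.058979237560052
ind 15 [ 0.49853218 -0.00740841  0.05602567]
top warmer ((0.5499020218849182, 0.04210485517978668), (0.270431250333786, 0.2541700303554535), 74.14379119873047)
dial top 121 [ 0.56404293 -0.0399187   0.09747398] 126.21443974615411 ((0.5643859505653381, -0.04002184420824051), (0.011908900924026966, 0.045682381838560104), 36.243255615234375)
cup 119 ((0.4873635470867157, -0.31836774945259094), 0.029418163001537323) [ 0.48805788 -0.318124  ]
plate 1000 ((0.6037409901618958, 0.09546994417905807), 0.04825698956847191) [0.60382056 0.09493823] 0.06013889914898239
ind 9 [ 0.49857368 -0.00982774  0.05725135]
[[ 0.     0.432 -0.902]
 [ 0.    -0.902 -0.432]
 [-1.    -0.    -0.   ]]
{'intrinsics': array([[371.64829954,   0.        , 320.21182842],
       [  0.        , 371.64829954, 243.73512487],
       [  0.        ,   0.        ,   1.        ]]), 'R': array([[ 4.33176601e-01, -9.01309049e-01,  1.75692308e-04],
       [-8.53460752e-01, -4.10117629e-01,  3.21571570e-01],
       [-2.89763311e-01, -1.39447226e-01, -9.46885259e-01]]), 't': array([-0.62534777, -0.04360861,  0.38020158])}
```

{"op": "servo_tool", "data": {
  "targets": [
    {"x":0.06,"y":0.2,"z":-0.06,"wx":-0.03},
    {"x":0.12,"y":0.4,"z":-0.11,"wx":-0.06},
    {"x":0.18,"y":0.6,"z":-0.17,"wx":-0.09},
    {"x":0.25,"y":0.79,"z":-0.225,"wx":-0.12},
    {"x":0.25,"y":0.79,"z":-0.225,"wx":-0.139},
    {"x":0.25,"y":0.79,"z":-0.225,"wx":-0.139},
    {"x":0.25,"y":0.79,"z":-0.225,"wx":-0.139},
    {"x":0.25,"y":0.79,"z":-0.225,"wx":-0.139}
  ],
  "grip": 1
}}

```text
$.targets[0]: bad value
```

```bash
cat >> h.py <<'E'
from scipy.spatial.transform import Rotation as Ro
def wpts(mask,depth,c):
    K,R,t=[np.array(c[k]) for k in("intrinsics","R","t")]
    v,u=np.nonzero(mask&(depth>0)); d=depth[v,u]
    a=np.stack([u-K[0,2],v-K[1,2]],1)/K[0,0]; r=np.linalg.norm(a,axis=1)+1e-9
    P=np.concatenate([a/r[:,None]*(np.tan(r)*d)[:,None],d[:,None]],1)
    return (P-t)@R
def state():
    s=bot.observe();M=Ro.from_euler('xyz',s["tool_rot"]).as_matrix()
    print("t %.2f"%s["clock"],"tcp",np.round(s["position"],4),"jaw %.1f"%np.degrees(np.arctan2(M[1,1],M[0,1])),"x",np.round(M[:,0],3),"F",np.round(s["force"],1),"M",np.round(s["moment"],2),"g %.4f"%s["grip_width"],"q7 %.2f"%s["qpos"][6])
    return s,M
def go(x,y,z,yaw=None):
    """fractions for a world target"""
    s,M=state();d=M.T@(np.array([x,y,z])-s["position"])/.4
    print("shift",np.round(d,4))
    if yaw is not None:
        j=np.degrees(np.arctan2(M[1,1],M[0,1]));print("wx",round(-(yaw-j)/360,4))
E
python3 - <<'E'
from h import *
c=bot.get_calibration("wrist");p,d=bot.grab_frame("wrist");save("w1.png",p)
for r in bot.trace("wrist","cup")[:2]:
    P=wpts(r["mask"],d,c);q=P[(P[:,2]>.044)&(P[:,2]<.06)][:,:2].astype(np.float32)
    print(r["confidence"],r["pixel"],len(q),cv2.minEnclosingCircle(q) if len(q) else 0,P.min(0),P.max(0))
go(.488,-.3175,.014)
E
```

```text
t 1.10 tcp [ 0.27   -0.5637  0.2313] jaw -64.4 x [-0.  0. -1.] F [0.5 0.3 0.7] M [-0.04  0.   -0.  ] g 0.0854 q7 -0.11
shift [ 0.5432 -0.3196 -0.7573]
```

View pics/w1.png

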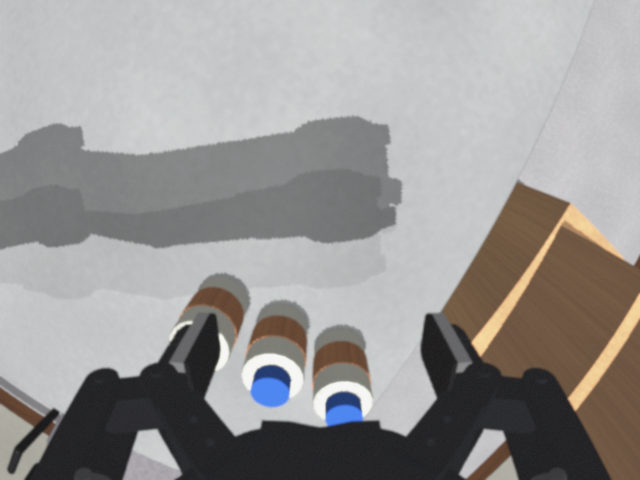

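The move was refused, and nothing moved. The picture shows only the start pose, with the blue-capped bottles around (270,385) and (340,405) and no cup. The refusal also saved me from a sign slip in my shift, so I'm resending it with all six keys and the corrected numbers.

{"op": "servo_tool", "data": {
  "targets": [
    {"x":0.06,"y":-0.08,"z":-0.19,"wx":-0.03,"wy":0,"wz":0},
    {"x":0.12,"y":-0.16,"z":-0.38,"wx":-0.06,"wy":0,"wz":0},
    {"x":0.18,"y":-0.24,"z":-0.57,"wx":-0.09,"wy":0,"wz":0},
    {"x":0.25,"y":-0.32,"z":-0.757,"wx":-0.12,"wy":0,"wz":0},
    {"x":0.25,"y":-0.32,"z":-0.757,"wx":-0.139,"wy":0,"wz":0},
    {"x":0.25,"y":-0.32,"z":-0.757,"wx":-0.139,"wy":0,"wz":0},
    {"x":0.25,"y":-0.32,"z":-0.757,"wx":-0.139,"wy":0,"wz":0},
    {"x":0.25,"y":-0.32,"z":-0.757,"wx":-0.139,"wy":0,"wz":0}
  ],
  "grip": 1,
  "squeeze": 30
}}

```text
clock: 2.1
position: [0.4874, -0.3182, 0.1315]
tool_rot: [-0.16, 1.57, -1.982]
force: [0.2, -0.6, 0.5]
grip_width: 0.0854
```

Run:
```python
from h import *
c=bot.get_calibration("wrist");p,d=bot.grab_frame("wrist");save("w2.png",p)
for r in bot.trace("wrist","cup")[:2]:
    P=wpts(r["mask"],d,c);q=P[(P[:,2]>.044)&(P[:,2]<.06)][:,:2].astype(np.float32)
    print(r["confidence"],r["pixel"],len(q),cv2.minEnclosingCircle(q) if len(q) else 0,P.min(0),P.max(0))
go(.488,-.3175,.014)
```

```text
0.61 [321.1, 242.5] 1400 ((0.48711642622947693, -0.31608909368515015), 0.029234271496534348) [ 0.44749235 -0.36432239 -0.00129353] [ 0.51531277 -0.28679564  0.05263956]
t 2.20 tcp [ 0.4871 -0.3186  0.1316] jaw -14.5 x [ 0.    -0.001 -1.   ] F [-0.6 -0.3 -0.6] M [-0.    0.03 -0.05] g 0.0855 q7 0.04
shift [ 0.2941  0.0013 -0.0034]
```

{"op": "servo_tool", "data": {
  "targets": [
    {"x":0.1,"y":-0.001,"z":-0.005,"wx":0,"wy":0,"wz":0},
    {"x":0.2,"y":-0.001,"z":-0.005,"wx":0,"wy":0,"wz":0},
    {"x":0.26,"y":-0.001,"z":-0.005,"wx":0,"wy":0,"wz":0},
    {"x":0.293,"y":-0.001,"z":-0.005,"wx":0,"wy":0,"wz":0},
    {"x":0.293,"y":-0.001,"z":-0.005,"wx":0,"wy":0,"wz":0}
  ]
}}

```text
clock: 2.82
position: [0.4869, -0.317, 0.0143]
tool_rot: [-0.459, 1.57, -2.283]
force: [-0.2, -0.0, 0.6]
grip_width: 0.0854
```

{"op": "servo_tool", "data": {
  "targets": [
    {"x":0,"y":0,"z":0,"wx":0,"wy":0,"wz":0},
    {"x":0,"y":0,"z":0,"wx":0,"wy":0,"wz":0},
    {"x":0,"y":0,"z":0,"wx":0,"wy":0,"wz":0},
    {"x":0,"y":0,"z":0,"wx":0,"wy":0,"wz":0},
    {"x":0,"y":0,"z":0,"wx":0,"wy":0,"wz":0},
    {"x":0,"y":0,"z":0,"wx":0,"wy":0,"wz":0}
  ],
  "grip": -1,
  "squeeze": 35
}}

```text
clock: 3.58
position: [0.4873, -0.3175, 0.0155]
tool_rot: [0.686, 1.569, -1.138]
force: [-1.5, 0.9, 8.4]
grip_width: 0.0561
```

{"op": "servo_tool", "data": {
  "targets": [
    {"x":-0.03,"y":0,"z":0,"wx":0,"wy":0,"wz":0},
    {"x":-0.1,"y":0,"z":0,"wx":0,"wy":0,"wz":0},
    {"x":-0.2,"y":0,"z":0,"wx":0,"wy":0,"wz":0},
    {"x":-0.3,"y":0,"z":0,"wx":0,"wy":0,"wz":0},
    {"x":-0.35,"y":0,"z":0,"wx":0,"wy":0,"wz":0},
    {"x":-0.35,"y":0,"z":0,"wx":0,"wy":0,"wz":0}
  ]
}}

```text
clock: 4.32
position: [0.4879, -0.3178, 0.1578]
tool_rot: [1.057, 1.566, -0.768]
force: [-0.5, 0.4, -1.3]
grip_width: 0.056
```

Run:
```python
from h import *
go(.604,.095,.155,36)
# cup in hand: scene + wrist
c=bot.get_calibration("wrist");p,d=bot.grab_frame("wrist");save("w3.png",p)
s=bot.observe()
for r in bot.trace("wrist","cup")[:1]:
    P=wpts(r["mask"],d,c);P=P[np.linalg.norm(P[:,:2]-s["position"][:2],axis=1)<.04]
    zt=np.percentile(P[:,2],98);q=P[(P[:,2]>zt-.006)][:,:2].astype(np.float32)
    print(r["confidence"],len(q),cv2.minEnclosingCircle(q),"top z",zt,"med",np.median(P[:,2]))
p,d=bot.grab_frame("scene");c=bot.get_calibration("scene");save("s3.png",p[150:330,60:300].repeat(3,0).repeat(3,1))
for r in bot.trace("scene","cup")[:1]:
    P=pts("s",r["mask"],d,c);print(r["confidence"],r["pixel"],np.percentile(P,[2,50,98],axis=0))
```

```text
t 4.33 tcp [ 0.4879 -0.3178  0.1578] jaw -14.5 x [ 0.004 -0.004 -1.   ] F [-0.5  0.4 -1.3] M [0.03 0.04 0.04] g 0.0560 q7 0.04
shift [ 0.0043  0.0221 -1.0719]
wx -0.1404
0.61 4754 ((0.48768460750579834, -0.3163897693157196), 0.02958269976079464) top z 0.19287541371582775 med 0.17119331777219698
0.73 [148.7, 148.6] [[ 0.45947242 -0.33768101  0.14040698]
 [ 0.49749667 -0.30626436  0.16818816]
 [ 0.51715075 -0.2865956   0.18904768]]
```

{"op": "servo_tool", "data": {
  "targets": [
    {"x":0,"y":0,"z":-0.06,"wx":-0.01,"wy":0,"wz":0},
    {"x":0,"y":0,"z":-0.17,"wx":-0.03,"wy":0,"wz":0},
    {"x":0,"y":0,"z":-0.29,"wx":-0.05,"wy":0,"wz":0},
    {"x":0,"y":0,"z":-0.41,"wx":-0.07,"wy":0,"wz":0},
    {"x":0,"y":0.01,"z":-0.53,"wx":-0.09,"wy":0,"wz":0},
    {"x":0,"y":0.01,"z":-0.65,"wx":-0.11,"wy":0,"wz":0},
    {"x":0,"y":0.02,"z":-0.77,"wx":-0.13,"wy":0,"wz":0},
    {"x":0,"y":0.02,"z":-0.87,"wx":-0.14,"wy":0,"wz":0},
    {"x":0,"y":0.02,"z":-0.94,"wx":-0.14,"wy":0,"wz":0},
    {"x":0,"y":0.02,"z":-0.97,"wx":-0.14,"wy":0,"wz":0},
    {"x":0,"y":0.02,"z":-0.98,"wx":-0.14,"wy":0,"wz":0},
    {"x":0,"y":0.02,"z":-0.98,"wx":-0.14,"wy":0,"wz":0}
  ]
}}

```text
clock: 6.02
position: [0.5925, 0.0597, 0.1541]
tool_rot: [-1.164, 1.569, -2.109]
force: [0.2, -0.1, -0.9]
grip_width: 0.0566
```

Run:
```python
from h import *
c=bot.get_calibration("wrist");p,d=bot.grab_frame("wrist");save("w4.png",p)
s,M=state()
P=wpts(np.full((480,640),True),d,c)
b=(np.abs(P[:,0]-.604)<.06)&(np.abs(P[:,1]-.095)<.06)&(P[:,2]>.045)&(P[:,2]<.075)
print(b.sum(), np.percentile(P[b][:,2],[5,50,95]) if b.any() else 0)
go(.604,.095,.155,36)
```

```text
t 6.08 tcp [0.5926 0.0593 0.1542] jaw 35.8 x [-0.001 -0.001 -1.   ] F [ 1.1 -0.4 -2.2] M [ 0.02  0.01 -0.02] g 0.0563 q7 0.10
24886 [0.05442089 0.0596627  0.06383404]
t 6.08 tcp [0.5926 0.0593 0.1542] jaw 35.8 x [-0.001 -0.001 -1.   ] F [ 1.1 -0.4 -2.2] M [ 0.02  0.01 -0.02] g 0.0563 q7 0.10
shift [-0.0022  0.0753 -0.0555]
wx -0.0005
```

View pics/w4.png

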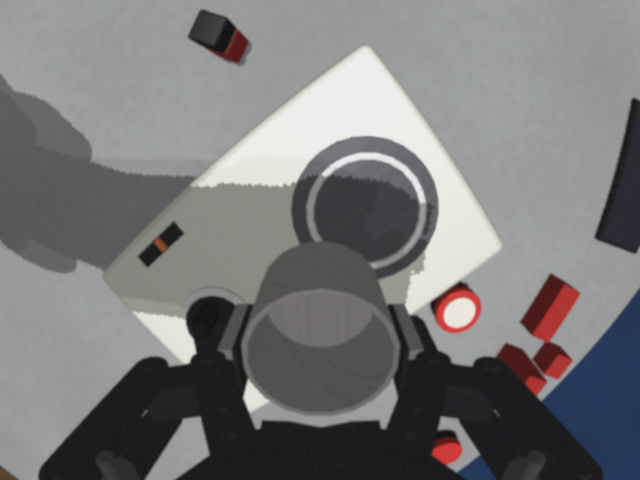

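The wrist picture shows the plate rim centred near (365,208), the held cup near (320,350) and the indicator near (160,245). I'll fit the rim circle next.

Run:
```python
from h import *
from scipy.optimize import least_squares
c=bot.get_calibration("wrist");p,d=bot.grab_frame("wrist");s=bot.observe()
full=np.full((480,640),True);P=wpts(full,d,c);v,u=np.nonzero(d>0);g=p.max(2)[v,u]
r=np.hypot(P[:,0]-.604,P[:,1]-.095)
print("dark z",np.median(P[(r<.025)&(v<235)][:,2]),"white top z",np.median(P[(r>.055)&(r<.07)&(v<235)&(g>190)][:,2]))
R=P[(r<.046)&(r>.03)&(P[:,2]>.0622)&(P[:,2]<.068)&(v<270)]
f=least_squares(lambda q:np.hypot(R[:,0]-q[0],R[:,1]-q[1])-q[2],[.604,.095,.037],loss="soft_l1",f_scale=.001)
print("rim",len(R),f.x)
# dark disc
D=((u-365)**2+(v-208)**2<80**2)&(g<125)&(v<235)
cnt=cv2.minEnclosingCircle(P[D&(P[:,2]>.05)][:,:2].astype(np.float32));print("disc",cnt)
o=((p[...,0].astype(int)-p[...,2])>60)[v,u]&((u-160)**2+(v-245)**2<30**2);print("ind",o.sum(),P[o].mean(0))
# dial black
k=((u-215)**2+(v-315)**2<45**2)&(P[:,2]>.09)&(P[:,2]<.105);print("dialtop",k.sum(),P[k].mean(0) if k.any() else 0)
zc=(P[:,2]>.135)&(np.hypot(P[:,0]-s["position"][0],P[:,1]-s["position"][1])<.036)&(P[:,2]>.18)&(P[:,2]<.196)
ro=P[zc][:,:2];print("cup rim",cv2.minEnclosingCircle(ro.astype(np.float32)),np.percentile(P[zc][:,2],98))
state()
```

```text
dark z 0.06022444421387639 white top z 0.05519063662148641
rim 2145 [0.60140212 0.09704305 0.03707478]
disc ((0.601226270198822, 0.09584826976060867), 0.049994900822639465)
ind 94 [ 0.49688156 -0.00838905  0.05802119]
dialtop 528 [ 0.55523585 -0.02515727  0.09686614]
cup rim ((0.58859783411026, 0.06465283036231995), 0.03457252308726311) 0.1956215112135921
t 6.12 tcp [0.5926 0.0593 0.1542] jaw 35.8 x [-0.001 -0.001 -1.   ] F [ 0.   0.5 -1.7] M [-0.01  0.02  0.03] g 0.0564 q7 0.10
```

{"op": "servo_tool", "data": {
  "targets": [
    {"x":0,"y":0.037,"z":-0.03,"wx":0,"wy":0,"wz":0},
    {"x":0.02,"y":0.074,"z":-0.06,"wx":0,"wy":0,"wz":0},
    {"x":0.07,"y":0.074,"z":-0.06,"wx":0,"wy":0,"wz":0},
    {"x":0.12,"y":0.074,"z":-0.06,"wx":0,"wy":0,"wz":0},
    {"x":0.16,"y":0.074,"z":-0.06,"wx":0,"wy":0,"wz":0},
    {"x":0.18,"y":0.074,"z":-0.06,"wx":0,"wy":0,"wz":0},
    {"x":0.18,"y":0.074,"z":-0.06,"wx":0,"wy":0,"wz":0},
    {"x":0.18,"y":0.074,"z":-0.06,"wx":0,"wy":0,"wz":0}
  ]
}}

```text
clock: 7.12
position: [0.6028, 0.096, 0.0827]
tool_rot: [-0.466, 1.569, -1.412]
force: [-0.0, -0.1, -1.0]
grip_width: 0.0563
```

Run:
```python
from h import *
go(.6026,.0962,.0757,35.8)
p,d=bot.grab_frame("wrist");save("w5.png",p)
```

```text
t 7.12 tcp [0.6028 0.096  0.0827] jaw 35.8 x [ 0.    -0.001 -1.   ] F [-0.  -0.1 -1. ] M [ 0.03 -0.05  0.05] g 0.0563 q7 -0.00
shift [ 0.0176 -0.0002 -0.0008]
wx 0.0
```

View pics/w5.png

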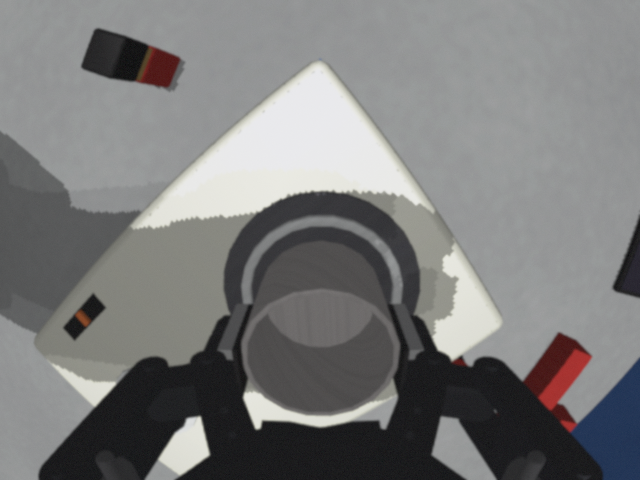

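The cup sits centred inside the rim: the rim centre column is about 322, and the gap at the front is about 12 px near (320,235). I'll lower it slowly.

{"op": "servo_tool", "data": {
  "targets": [
    {"x":0.005,"y":0,"z":-0.001,"wx":0,"wy":0,"wz":0},
    {"x":0.01,"y":0,"z":-0.001,"wx":0,"wy":0,"wz":0},
    {"x":0.013,"y":0,"z":-0.001,"wx":0,"wy":0,"wz":0},
    {"x":0.016,"y":0,"z":-0.001,"wx":0,"wy":0,"wz":0},
    {"x":0.018,"y":0,"z":-0.001,"wx":0,"wy":0,"wz":0},
    {"x":0.018,"y":0,"z":-0.001,"wx":0,"wy":0,"wz":0}
  ]
}}

```text
clock: 7.92
position: [0.6027, 0.0963, 0.0756]
tool_rot: [-0.333, 1.569, -1.279]
force: [-0.8, -0.8, -0.8]
grip_width: 0.0562
```

No contact yet, so I'll lower further in small steps.

{"op": "servo_tool", "data": {
  "targets": [
    {"x":0.001,"y":0,"z":0,"wx":0,"wy":0,"wz":0},
    {"x":0.002,"y":0,"z":0,"wx":0,"wy":0,"wz":0},
    {"x":0.003,"y":0,"z":0,"wx":0,"wy":0,"wz":0},
    {"x":0.003,"y":0,"z":0,"wx":0,"wy":0,"wz":0}
  ]
}}

```text
clock: 8.43
position: [0.6027, 0.0963, 0.0755]
tool_rot: [-0.172, 1.569, -1.117]
force: [-8.5, -2.8, 20.5]
grip_width: 0.0563
```

{"op": "servo_tool", "data": {
  "targets": [
    {"x":0,"y":0,"z":0,"wx":0,"wy":0,"wz":0},
    {"x":0,"y":0,"z":0,"wx":0,"wy":0,"wz":0}
  ]
}}

```text
clock: 8.68
position: [0.6028, 0.0963, 0.0756]
tool_rot: [-0.05, 1.569, -0.996]
force: [-2.1, 0.2, 4.7]
grip_width: 0.0566
```

{"op": "servo_tool", "data": {
  "targets": [
    {"x":0,"y":0,"z":0,"wx":0,"wy":0,"wz":0},
    {"x":0,"y":0,"z":0,"wx":0,"wy":0,"wz":0},
    {"x":0,"y":0,"z":0,"wx":0,"wy":0,"wz":0},
    {"x":0,"y":0,"z":0,"wx":0,"wy":0,"wz":0}
  ],
  "grip": 1
}}

```text
clock: 9.18
position: [0.6028, 0.0963, 0.0755]
tool_rot: [-0.046, 1.569, -0.992]
force: [-0.1, 0.1, -0.2]
grip_width: 0.0854
```

{"op": "servo_tool", "data": {
  "targets": [
    {"x":-0.03,"y":0,"z":0,"wx":0,"wy":0,"wz":0},
    {"x":-0.1,"y":0,"z":0,"wx":0,"wy":0,"wz":0},
    {"x":-0.2,"y":0,"z":0,"wx":0,"wy":0,"wz":0},
    {"x":-0.25,"y":0,"z":0,"wx":0,"wy":0,"wz":0},
    {"x":-0.25,"y":0,"z":0,"wx":0,"wy":0,"wz":0}
  ]
}}

```text
clock: 9.8
position: [0.6033, 0.0965, 0.1771]
tool_rot: [0.546, 1.567, -0.4]
force: [0.0, 0.4, -0.3]
grip_width: 0.0856
```

Run:
```python
from h import *
go(.5645,-.040,.13,36)
c=bot.get_calibration("wrist");p,d=bot.grab_frame("wrist");save("w6.png",p)
P=wpts(np.full((480,640),True),d,c);v,u=np.nonzero(d>0)
r=np.hypot(P[:,0]-.602,P[:,1]-.096)
zc=(r<.045)&(P[:,2]>.102)&(P[:,2]<.116);q=P[zc]
print("cup rim",len(q),cv2.minEnclosingCircle(q[:,:2].astype(np.float32)),np.percentile(q[:,2],[5,50,98]))
```

```text
t 9.80 tcp [0.6033 0.0965 0.1771] jaw 35.8 x [ 0.003 -0.001 -1.   ] F [ 0.   0.4 -0.3] M [ 0.05  0.02 -0.  ] g 0.0856 q7 0.06
shift [ 0.1179 -0.2785  0.2198]
wx -0.0006
cup rim 1811 ((0.6005927920341492, 0.09718941897153854), 0.029364392161369324) [0.10300964 0.10948451 0.11128819]
```

View pics/w6.png

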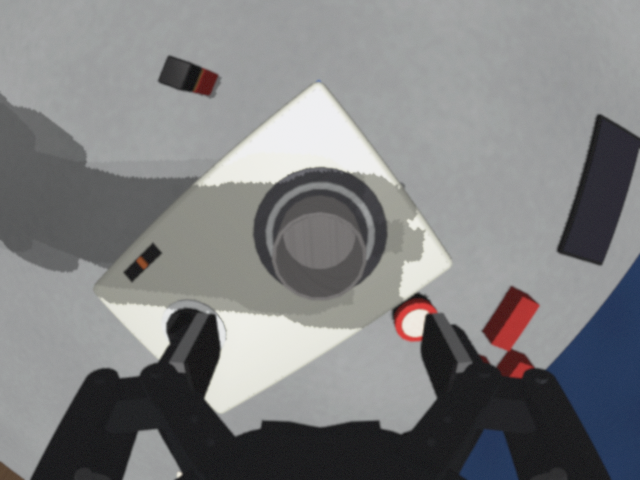

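The cup stands centred in the rim at about (320,235); the fit puts it within 1 mm of the rim centre, with its top at z = 0.110. The dial is at (190,322), so I'll move above it.

{"op": "servo_tool", "data": {
  "targets": [
    {"x":0,"y":-0.09,"z":0.07,"wx":0,"wy":0,"wz":0},
    {"x":0,"y":-0.19,"z":0.15,"wx":0,"wy":0,"wz":0},
    {"x":0.05,"y":-0.278,"z":0.22,"wx":0,"wy":0,"wz":0},
    {"x":0.07,"y":-0.278,"z":0.22,"wx":0,"wy":0,"wz":0},
    {"x":0.07,"y":-0.278,"z":0.22,"wx":0,"wy":0,"wz":0}
  ]
}}

```text
clock: 10.48
position: [0.5635, -0.0396, 0.1468]
tool_rot: [-0.904, 1.57, -1.85]
force: [-0.5, 0.4, 0.7]
grip_width: 0.0851
```

```bash
cat > dial.py <<'E'
from h import *
def dial(n=None):
    c=bot.get_calibration("wrist");p,d=bot.grab_frame("wrist")
    if n: save(n,p)
    P=wpts(np.full((480,640),True),d,c);v,u=np.nonzero(d>0)
    q=P[(np.hypot(P[:,0]-.5645,P[:,1]+.040)<.03)&(P[:,2]>.092)&(P[:,2]<.103)]
    if len(q)>20: print("dialtop",len(q),q.mean(0),cv2.minAreaRect(q[:,:2].astype(np.float32)))
    i=p[...,0].astype(int)-p[...,2]; o=(i>50)[v,u]&(np.hypot(P[:,0]-.4975,P[:,1]+.0085)<.025)
    yw=lambda X:(X[:2]-np.array([.6014,.0970])+.065*Y)@Y
    Y=np.array([np.sin(np.radians(16.1)),np.cos(np.radians(16.1))])
    if o.any(): print("ind",o.sum(),P[o].mean(0),"y_warmer %.4f"%yw(P[o].mean(0)))
E
python3 - <<'E'
from dial import *
dial("w7.png"); go(.5645,-.04,.069,36)
E
```

```text
dialtop 1595 [ 0.56187636 -0.03580201  0.0976999 ] ((0.5630874037742615, -0.03749337047338486), (0.011968874372541904, 0.04609675332903862), 36.44001388549805)
ind 164 [ 0.49673476 -0.00852462  0.05787704] y_warmer -0.0654
t 10.53 tcp [ 0.5639 -0.039   0.1474] jaw 35.9 x [ 0.001 -0.001 -1.   ] F [-0.  -0.5  0.4] M [ 0.03  0.   -0.01] g 0.0852 q7 0.26
shift [ 0.1961 -0.0003  0.0025]
wx -0.0004
```

View pics/w7.png

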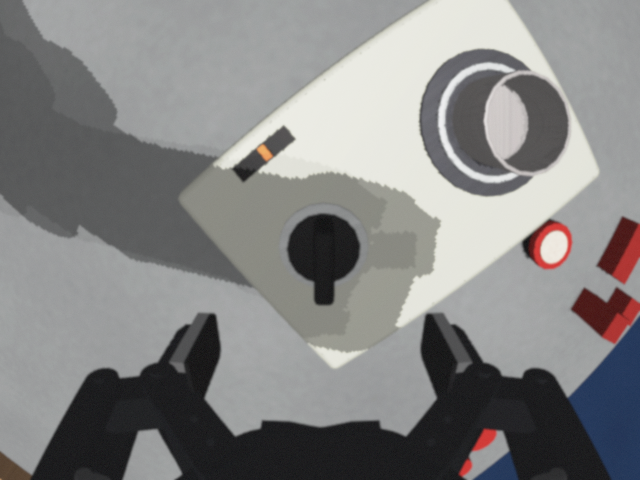

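The dial's bar (top end at (325,290), centre about (323,250)) lies squarely between the jaws, and the indicator is at (264,153). I'll descend and grip.

{"op": "servo_tool", "data": {
  "targets": [
    {"x":0.08,"y":0.002,"z":-0.002,"wx":-0.0015,"wy":0,"wz":0},
    {"x":0.15,"y":0.002,"z":-0.002,"wx":-0.0015,"wy":0,"wz":0},
    {"x":0.19,"y":0.002,"z":-0.002,"wx":-0.0015,"wy":0,"wz":0},
    {"x":0.193,"y":0.002,"z":-0.002,"wx":-0.0015,"wy":0,"wz":0},
    {"x":0.193,"y":0.002,"z":-0.002,"wx":-0.0015,"wy":0,"wz":0}
  ]
}}

```text
clock: 11.15
position: [0.5647, -0.0377, 0.0711]
tool_rot: [0.416, 1.569, -0.519]
force: [-0.2, 0.4, 0.5]
grip_width: 0.0851
```

{"op": "servo_tool", "data": {
  "targets": [
    {"x":0,"y":0,"z":0,"wx":0,"wy":0,"wz":0},
    {"x":0,"y":0,"z":0,"wx":0,"wy":0,"wz":0},
    {"x":0,"y":0,"z":0,"wx":0,"wy":0,"wz":0},
    {"x":0,"y":0,"z":0,"wx":0,"wy":0,"wz":0},
    {"x":0,"y":0,"z":0,"wx":0,"wy":0,"wz":0},
    {"x":0,"y":0,"z":0,"wx":0,"wy":0,"wz":0},
    {"x":0,"y":0,"z":0,"wx":0,"wy":0,"wz":0},
    {"x":0,"y":0,"z":0,"wx":0,"wy":0,"wz":0}
  ],
  "grip": -1,
  "squeeze": 32
}}

```text
clock: 12.15
position: [0.5647, -0.0378, 0.0712]
tool_rot: [0.273, 1.569, -0.663]
force: [-1.5, -0.8, 6.2]
grip_width: 0.0112
```

Run:
```python
from dial import *
s,M=state();print("F tool",np.round(M.T@s["force"],2),"M tool",np.round(M.T@s["moment"],3),s["joint_efforts"][6]);dial()
s,M=state()
```

```text
t 12.15 tcp [ 0.5647 -0.0378  0.0712] jaw 36.4 x [ 0.002 -0.001 -1.   ] F [-1.5 -0.8  6.2] M [-0.2   0.5  -0.06] g 0.0112 q7 0.19
F tool [-6.2  -1.66 -0.24] M tool [ 0.061  0.135 -0.526] 0.007521552324760705
dialtop 4273 [ 0.56047527 -0.03348402  0.09770733] ((0.5630728006362915, -0.037101611495018005), (0.03943471610546112, 0.03685402497649193), 84.8719253540039)
ind 334 [ 0.49679174 -0.00844239  0.05795503] y_warmer -0.0653
t 12.20 tcp [ 0.5647 -0.0378  0.0712] jaw 36.4 x [ 0.002 -0.001 -1.   ] F [-2.  -1.2  5.3] M [-0.2   0.52  0.02] g 0.0117 q7 0.19
```

```bash
cat > r.py <<'E'
from h import *
import os
Y=np.array([np.sin(np.radians(16.1)),np.cos(np.radians(16.1))])
s=bot.observe();T=[s];I=[]
for k in range(2):
    c=bot.get_calibration("wrist");p,d=bot.grab_frame("wrist");T.append(bot.observe())
    P=wpts(np.full((480,640),True),d,c);v,u=np.nonzero(d>0)
    o=((p[...,0].astype(int)-p[...,2])>50)[v,u]&(np.hypot(P[:,0]-.4975,P[:,1]+.0085)<.03)
    if o.any(): I.append((P[o].mean(0)[:2]-np.array([.6014,.0970])+.065*Y)@Y)
s=T[-1];M=Ro.from_euler('xyz',s["tool_rot"]).as_matrix()
print("t%.2f yaw %.2f j7 %s Mz %s F %s ind %s g %.4f q7 %.3f tcp %s tilt %s"%(s["clock"],np.degrees(np.arctan2(M[1,1],M[0,1])),[round(float(t["joint_efforts"][6]),3) for t in T],[round(float(t["moment"][2]),2) for t in T],np.round(s["force"],1),np.round(np.mean(I)*1e3,2) if I else None,s["grip_width"],s["qpos"][6],np.round(s["position"],4),np.round(M[:2,0],3)))
E
python3 r.py
```

```text
t12.30 yaw 36.42 j7 [0.012, 0.012, 0.011] Mz [0.02, -0.04, -0.0] F [-1.7 -0.2  5.4] ind -65.32 g 0.0115 q7 0.192 tcp [ 0.5647 -0.0378  0.0712] tilt [ 0.002 -0.001]
```

{"op": "servo_tool", "data": {
  "targets": [
    {"x":0,"y":0,"z":0,"wx":-0.004,"wy":0,"wz":0},
    {"x":0,"y":0,"z":0,"wx":-0.008,"wy":0,"wz":0},
    {"x":0,"y":0,"z":0,"wx":-0.008,"wy":0,"wz":0}
  ]
}}

```text
clock: 12.68
position: [0.5647, -0.0378, 0.0712]
tool_rot: [0.3, 1.569, -0.584]
force: [-1.0, 0.1, 3.6]
grip_width: 0.0119
```

```bash
python3 r.py
```

```text
t12.78 yaw 39.29 j7 [0.475, 0.258, 0.148] Mz [-0.07, -0.09, -0.08] F [-1.5 -1.   2.9] ind -64.87 g 0.0113 q7 0.233 tcp [ 0.5647 -0.0378  0.0712] tilt [ 0.002 -0.001]
```

{"op": "servo_tool", "data": {
  "targets": [
    {"x":0,"y":0,"z":0,"wx":-0.004,"wy":0,"wz":0},
    {"x":0,"y":0,"z":0,"wx":-0.008,"wy":0,"wz":0},
    {"x":0,"y":0,"z":0,"wx":-0.008,"wy":0,"wz":0}
  ]
}}

```text
clock: 13.15
position: [0.5647, -0.0378, 0.0712]
tool_rot: [0.264, 1.569, -0.571]
force: [-0.0, -0.1, 3.9]
grip_width: 0.0115
```

```bash
python3 r.py
```

```text
t13.25 yaw 42.16 j7 [0.412, 0.195, 0.084] Mz [0.06, -0.05, 0.02] F [-0.   0.8  3. ] ind -64.34 g 0.0115 q7 0.273 tcp [ 0.5647 -0.0378  0.0712] tilt [ 0.002 -0.001]
```

{"op": "servo_tool", "data": {
  "targets": [
    {"x":0,"y":0,"z":0,"wx":-0.004,"wy":0,"wz":0},
    {"x":0,"y":0,"z":0,"wx":-0.008,"wy":0,"wz":0},
    {"x":0,"y":0,"z":0,"wx":-0.008,"wy":0,"wz":0}
  ]
}}

```text
clock: 13.62
position: [0.5647, -0.0377, 0.0712]
tool_rot: [0.282, 1.569, -0.502]
force: [-1.5, 0.3, 2.8]
grip_width: 0.0114
```

```bash
python3 r.py
```

```text
t13.72 yaw 45.03 j7 [0.347, 0.129, 0.018] Mz [0.05, 0.05, 0.04] F [-0.9  0.3  2.3] ind -63.82 g 0.0117 q7 0.314 tcp [ 0.5648 -0.0377  0.0712] tilt [ 0.002 -0.001]
```

{"op": "servo_tool", "data": {
  "targets": [
    {"x":0,"y":0,"z":0,"wx":-0.004,"wy":0,"wz":0},
    {"x":0,"y":0,"z":0,"wx":-0.008,"wy":0,"wz":0},
    {"x":0,"y":0,"z":0,"wx":-0.008,"wy":0,"wz":0},
    {"x":0,"y":0,"z":0,"wx":-0.008,"wy":0,"wz":0}
  ]
}}

```text
clock: 14.22
position: [0.5648, -0.0377, 0.0713]
tool_rot: [0.281, 1.569, -0.454]
force: [-0.3, 0.8, 2.2]
grip_width: 0.0113
```

```bash
python3 r.py
```

```text
t14.32 yaw 47.91 j7 [-0.076, -0.104, -0.11] Mz [0.11, 0.11, 0.13] F [0.4 0.  3.2] ind -63.32 g 0.0114 q7 0.355 tcp [ 0.5648 -0.0377  0.0712] tilt [ 0.002 -0.001]
```

{"op": "servo_tool", "data": {
  "targets": [
    {"x":0,"y":0,"z":0,"wx":-0.004,"wy":0,"wz":0},
    {"x":0,"y":0,"z":0,"wx":-0.008,"wy":0,"wz":0},
    {"x":0,"y":0,"z":0,"wx":-0.008,"wy":0,"wz":0},
    {"x":0,"y":0,"z":0,"wx":-0.008,"wy":0,"wz":0}
  ]
}}

```text
clock: 14.82
position: [0.5648, -0.0377, 0.0712]
tool_rot: [0.232, 1.569, -0.453]
force: [0.7, 1.0, 2.0]
grip_width: 0.0116
```

```bash
python3 r.py
```

```text
t14.93 yaw 50.78 j7 [-0.005, -0.032, -0.04] Mz [-0.03, -0.02, 0.04] F [0.1 0.8 1.5] ind -62.82 g 0.0115 q7 0.396 tcp [ 0.5648 -0.0377  0.0712] tilt [ 0.002 -0.001]
```

{"op": "servo_tool", "data": {
  "targets": [
    {"x":0,"y":0,"z":0,"wx":-0.004,"wy":0,"wz":0},
    {"x":0,"y":0,"z":0,"wx":-0.008,"wy":0,"wz":0},
    {"x":0,"y":0,"z":0,"wx":-0.008,"wy":0,"wz":0},
    {"x":0,"y":0,"z":0,"wx":-0.008,"wy":0,"wz":0}
  ]
}}

```text
clock: 15.42
position: [0.5648, -0.0376, 0.0712]
tool_rot: [0.206, 1.569, -0.428]
force: [0.1, 1.8, 1.3]
grip_width: 0.0115
```

```bash
python3 r.py
```

```text
t15.53 yaw 53.65 j7 [0.161, 0.135, 0.131] Mz [-0.05, -0.19, -0.11] F [0.1 1.6 2.3] ind -62.33 g 0.0113 q7 0.437 tcp [ 0.5648 -0.0376  0.0712] tilt [ 0.002 -0.001]
```

{"op": "servo_tool", "data": {
  "targets": [
    {"x":0,"y":0,"z":0,"wx":-0.004,"wy":0,"wz":0},
    {"x":0,"y":0,"z":0,"wx":-0.008,"wy":0,"wz":0},
    {"x":0,"y":0,"z":0,"wx":-0.008,"wy":0,"wz":0},
    {"x":0,"y":0,"z":0,"wx":-0.008,"wy":0,"wz":0}
  ]
}}

```text
clock: 16.02
position: [0.5648, -0.0376, 0.0713]
tool_rot: [0.195, 1.569, -0.39]
force: [1.6, 1.4, 1.9]
grip_width: 0.0114
```

```bash
python3 r.py
```

```text
t16.12 yaw 56.52 j7 [0.098, 0.07, 0.063] Mz [-0.03, -0.04, -0.02] F [0.8 1.4 1. ] ind -61.85 g 0.0113 q7 0.478 tcp [ 0.5648 -0.0376  0.0712] tilt [ 0.002 -0.001]
```

{"op": "servo_tool", "data": {
  "targets": [
    {"x":0,"y":0,"z":0,"wx":-0.004,"wy":0,"wz":0},
    {"x":0,"y":0,"z":0,"wx":-0.008,"wy":0,"wz":0},
    {"x":0,"y":0,"z":0,"wx":-0.008,"wy":0,"wz":0},
    {"x":0,"y":0,"z":0,"wx":-0.008,"wy":0,"wz":0}
  ]
}}

```text
clock: 16.62
position: [0.5648, -0.0376, 0.0712]
tool_rot: [0.166, 1.569, -0.368]
force: [1.6, 2.5, 1.4]
grip_width: 0.0116
```

```bash
python3 r.py
```

```text
t16.73 yaw 59.39 j7 [0.032, 0.005, -0.002] Mz [0.05, 0.04, -0.04] F [0.7 2.6 1.4] ind -61.3 g 0.0115 q7 0.519 tcp [ 0.5649 -0.0376  0.0713] tilt [ 0.002 -0.001]
```

{"op": "servo_tool", "data": {
  "targets": [
    {"x":0,"y":0,"z":0,"wx":-0.004,"wy":0,"wz":0},
    {"x":0,"y":0,"z":0,"wx":-0.008,"wy":0,"wz":0},
    {"x":0,"y":0,"z":0,"wx":-0.008,"wy":0,"wz":0},
    {"x":0,"y":0,"z":0,"wx":-0.008,"wy":0,"wz":0}
  ]
}}

```text
clock: 17.23
position: [0.5649, -0.0376, 0.0713]
tool_rot: [0.141, 1.569, -0.343]
force: [0.4, 2.2, 1.2]
grip_width: 0.0116
```

```bash
python3 r.py
```

```text
t17.32 yaw 62.26 j7 [-0.034, -0.061, -0.067] Mz [0.08, 0.12, 0.1] F [1.8 2.  0.4] ind -60.81 g 0.0116 q7 0.560 tcp [ 0.5649 -0.0375  0.0712] tilt [ 0.002 -0.001]
```

{"op": "servo_tool", "data": {
  "targets": [
    {"x":0,"y":0,"z":0,"wx":-0.004,"wy":0,"wz":0},
    {"x":0,"y":0,"z":0,"wx":-0.008,"wy":0,"wz":0},
    {"x":0,"y":0,"z":0,"wx":-0.008,"wy":0,"wz":0},
    {"x":0,"y":0,"z":0,"wx":-0.008,"wy":0,"wz":0}
  ]
}}

```text
clock: 17.82
position: [0.5648, -0.0375, 0.0712]
tool_rot: [0.114, 1.569, -0.32]
force: [1.7, 3.3, 0.7]
grip_width: 0.0114
```

```bash
python3 r.py
```

```text
t17.93 yaw 65.13 j7 [-0.079, -0.106, -0.111] Mz [0.11, 0.12, 0.14] F [1.6 3.7 0.2] ind -60.28 g 0.0112 q7 0.601 tcp [ 0.5649 -0.0375  0.0712] tilt [ 0.002 -0.001]
```

{"op": "servo_tool", "data": {
  "targets": [
    {"x":0,"y":0,"z":0,"wx":-0.004,"wy":0,"wz":0},
    {"x":0,"y":0,"z":0,"wx":-0.008,"wy":0,"wz":0},
    {"x":0,"y":0,"z":0,"wx":-0.008,"wy":0,"wz":0},
    {"x":0,"y":0,"z":0,"wx":-0.008,"wy":0,"wz":0}
  ]
}}

```text
clock: 18.42
position: [0.5649, -0.0375, 0.0713]
tool_rot: [0.117, 1.569, -0.267]
force: [1.5, 3.3, 0.3]
grip_width: 0.0111
```

```bash
python3 r.py
```

```text
t18.52 yaw 68.01 j7 [0.141, 0.116, 0.111] Mz [-0.12, -0.07, -0.1] F [1.5 3.9 0.8] ind -59.85 g 0.0114 q7 0.643 tcp [ 0.5649 -0.0375  0.0712] tilt [ 0.002 -0.001]
```

{"op": "servo_tool", "data": {
  "targets": [
    {"x":0,"y":0,"z":0,"wx":-0.004,"wy":0,"wz":0},
    {"x":0,"y":0,"z":0,"wx":-0.008,"wy":0,"wz":0},
    {"x":0,"y":0,"z":0,"wx":-0.012,"wy":0,"wz":0},
    {"x":0,"y":0,"z":0,"wx":-0.016,"wy":0,"wz":0},
    {"x":0,"y":0,"z":0,"wx":-0.016,"wy":0,"wz":0},
    {"x":0,"y":0,"z":0,"wx":-0.016,"wy":0,"wz":0}
  ]
}}

```text
clock: 19.27
position: [0.5649, -0.0374, 0.0713]
tool_rot: [0.042, 1.569, -0.241]
force: [2.4, 3.9, 0.9]
grip_width: 0.0112
```

```bash
python3 r.py
```

```text
t19.38 yaw 73.76 j7 [0.047, 0.02, 0.011] Mz [-0.0, -0.06, -0.01] F [ 2.3  4.6 -0.1] ind -58.87 g 0.0115 q7 0.726 tcp [ 0.5649 -0.0374  0.0713] tilt [ 0.002 -0.001]
```

{"op": "servo_tool", "data": {
  "targets": [
    {"x":0,"y":0,"z":0,"wx":-0.004,"wy":0,"wz":0},
    {"x":0,"y":0,"z":0,"wx":-0.008,"wy":0,"wz":0},
    {"x":0,"y":0,"z":0,"wx":-0.008,"wy":0,"wz":0},
    {"x":0,"y":0,"z":0,"wx":-0.008,"wy":0,"wz":0}
  ]
}}

```text
clock: 19.88
position: [0.5649, -0.0374, 0.0713]
tool_rot: [0.021, 1.569, -0.212]
force: [1.9, 3.8, -0.2]
grip_width: 0.0117
```

```bash
python3 r.py
```

```text
t19.98 yaw 76.64 j7 [-0.023, -0.048, -0.055] Mz [0.02, 0.08, 0.05] F [ 2.3  4.3 -0.5] ind -58.33 g 0.0116 q7 0.768 tcp [ 0.5649 -0.0374  0.0713] tilt [ 0.002 -0.001]
```

{"op": "servo_tool", "data": {
  "targets": [
    {"x":0,"y":0,"z":0,"wx":-0.004,"wy":0,"wz":0},
    {"x":0,"y":0,"z":0,"wx":-0.008,"wy":0,"wz":0},
    {"x":0,"y":0,"z":0,"wx":-0.008,"wy":0,"wz":0},
    {"x":0,"y":0,"z":0,"wx":-0.008,"wy":0,"wz":0}
  ]
}}

```text
clock: 20.48
position: [0.5649, -0.0373, 0.0713]
tool_rot: [-0.007, 1.569, -0.189]
force: [2.3, 5.1, -0.5]
grip_width: 0.0111
```

```bash
python3 r.py
```

```text
t20.57 yaw 79.58 j7 [-0.11, -0.119, -0.125] Mz [0.2, 0.09, 0.15] F [ 2.5  4.7 -1.8] ind -57.74 g 0.0113 q7 0.811 tcp [ 0.5649 -0.0373  0.0713] tilt [ 0.002 -0.   ]
```

{"op": "servo_tool", "data": {
  "targets": [
    {"x":0,"y":0,"z":0,"wx":-0.003,"wy":0,"wz":0},
    {"x":0,"y":0,"z":0,"wx":-0.006,"wy":0,"wz":0},
    {"x":0,"y":0,"z":0,"wx":-0.006,"wy":0,"wz":0},
    {"x":0,"y":0,"z":0,"wx":-0.006,"wy":0,"wz":0}
  ]
}}

```text
clock: 21.08
position: [0.565, -0.0373, 0.0713]
tool_rot: [0.011, 1.568, -0.132]
force: [3.0, 4.7, 0.4]
grip_width: 0.0114
```

```bash
python3 r.py
```

```text
t21.18 yaw 81.83 j7 [-0.15, -0.157, -0.159] Mz [0.14, 0.16, 0.15] F [2.  4.2 0.3] ind -57.4 g 0.0116 q7 0.844 tcp [ 0.5649 -0.0373  0.0712] tilt [ 0.002 -0.   ]
```

{"op": "servo_tool", "data": {
  "targets": [
    {"x":0,"y":0,"z":0,"wx":-0.002,"wy":0,"wz":0},
    {"x":0,"y":0,"z":0,"wx":-0.004,"wy":0,"wz":0},
    {"x":0,"y":0,"z":0,"wx":-0.004,"wy":0,"wz":0},
    {"x":0,"y":0,"z":0,"wx":-0.004,"wy":0,"wz":0}
  ]
}}

```text
clock: 21.68
position: [0.565, -0.0373, 0.0713]
tool_rot: [0.004, 1.569, -0.112]
force: [2.1, 5.2, 0.5]
grip_width: 0.0114
```

```bash
python3 r.py
```

```text
t21.77 yaw 83.34 j7 [0.015, 0.01, 0.009] Mz [-0.01, 0.03, 0.03] F [2.5 4.4 0.2] ind -57.13 g 0.0115 q7 0.866 tcp [ 0.5649 -0.0373  0.0713] tilt [ 0.002 -0.   ]
```

{"op": "servo_tool", "data": {
  "targets": [
    {"x":0,"y":0,"z":0,"wx":-0.002,"wy":0,"wz":0},
    {"x":0,"y":0,"z":0,"wx":-0.004,"wy":0,"wz":0},
    {"x":0,"y":0,"z":0,"wx":-0.004,"wy":0,"wz":0},
    {"x":0,"y":0,"z":0,"wx":-0.004,"wy":0,"wz":0}
  ]
}}

```text
clock: 22.28
position: [0.5649, -0.0372, 0.0713]
tool_rot: [0.06, 1.569, -0.03]
force: [2.3, 4.1, 0.1]
grip_width: 0.0116
```

```bash
python3 r.py
```

```text
t22.38 yaw 84.83 j7 [0.168, 0.163, 0.162] Mz [-0.17, -0.12, -0.23] F [ 1.9  4.7 -0.5] ind -56.87 g 0.0113 q7 0.888 tcp [ 0.565  -0.0373  0.0713] tilt [ 0.002 -0.   ]
```

{"op": "servo_tool", "data": {
  "targets": [
    {"x":0,"y":0,"z":0,"wx":-0.002,"wy":0,"wz":0},
    {"x":0,"y":0,"z":0,"wx":-0.004,"wy":0,"wz":0},
    {"x":0,"y":0,"z":0,"wx":-0.004,"wy":0,"wz":0},
    {"x":0,"y":0,"z":0,"wx":-0.004,"wy":0,"wz":0}
  ]
}}

```text
clock: 22.88
position: [0.5649, -0.0372, 0.0712]
tool_rot: [0.138, 1.569, 0.074]
force: [1.7, 4.4, 0.0]
grip_width: 0.0114
```

```bash
python3 r.py
```

```text
t22.98 yaw 86.31 j7 [0.538, 0.533, 0.532] Mz [-0.49, -0.53, -0.55] F [2.  4.5 0.1] ind -56.77 g 0.0117 q7 0.910 tcp [ 0.5649 -0.0373  0.0713] tilt [0.002 0.   ]
```

{"op": "servo_tool", "data": {
  "targets": [
    {"x":0,"y":0,"z":0,"wx":-0.002,"wy":0,"wz":0},
    {"x":0,"y":0,"z":0,"wx":-0.003,"wy":0,"wz":0},
    {"x":0,"y":0,"z":0,"wx":-0.003,"wy":0,"wz":0},
    {"x":0,"y":0,"z":0,"wx":-0.003,"wy":0,"wz":0}
  ]
}}

```text
clock: 23.48
position: [0.565, -0.0373, 0.0713]
tool_rot: [0.266, 1.569, 0.221]
force: [2.2, 5.4, 0.7]
grip_width: 0.0115
```

```bash
python3 r.py
```

```text
t23.57 yaw 87.39 j7 [0.938, 0.936, 0.935] Mz [-0.92, -0.91, -0.92] F [2.3 5.5 0.1] ind -56.76 g 0.0114 q7 0.926 tcp [ 0.5649 -0.0372  0.0713] tilt [0.002 0.   ]
```

{"op": "servo_tool", "data": {
  "targets": [
    {"x":0,"y":0,"z":0,"wx":0.006,"wy":0,"wz":0},
    {"x":0,"y":0,"z":0,"wx":0.012,"wy":0,"wz":0},
    {"x":0,"y":0,"z":0,"wx":0.012,"wy":0,"wz":0},
    {"x":0,"y":0,"z":0,"wx":0.012,"wy":0,"wz":0}
  ]
}}

```text
clock: 24.08
position: [0.565, -0.0372, 0.0713]
tool_rot: [0.339, 1.569, 0.22]
force: [2.4, 4.8, -0.7]
grip_width: 0.0112
```

```bash
python3 r.py
```

```text
t24.18 yaw 83.16 j7 [-0.026, -0.012, -0.01] Mz [-0.02, 0.04, 0.01] F [ 2.4  4.4 -0.9] ind -57.16 g 0.0111 q7 0.864 tcp [ 0.5649 -0.0373  0.0712] tilt [0.002 0.   ]
```

{"op": "servo_tool", "data": {
  "targets": [
    {"x":0,"y":0,"z":0,"wx":0.006,"wy":0,"wz":0},
    {"x":0,"y":0,"z":0,"wx":0.012,"wy":0,"wz":0},
    {"x":0,"y":0,"z":0,"wx":0.012,"wy":0,"wz":0},
    {"x":0,"y":0,"z":0,"wx":0.012,"wy":0,"wz":0}
  ]
}}

```text
clock: 24.68
position: [0.5649, -0.0374, 0.0713]
tool_rot: [0.335, 1.569, 0.141]
force: [2.1, 3.9, -0.8]
grip_width: 0.0111
```

```bash
python3 r.py
```

```text
t24.77 yaw 78.86 j7 [-0.147, -0.111, -0.1] Mz [0.1, 0.1, 0.06] F [ 1.9  3.6 -0.1] ind -57.9 g 0.0113 q7 0.801 tcp [ 0.5649 -0.0373  0.0712] tilt [0.002 0.   ]
```

{"op": "servo_tool", "data": {
  "targets": [
    {"x":0,"y":0,"z":0,"wx":0.006,"wy":0,"wz":0},
    {"x":0,"y":0,"z":0,"wx":0.012,"wy":0,"wz":0},
    {"x":0,"y":0,"z":0,"wx":0.018,"wy":0,"wz":0},
    {"x":0,"y":0,"z":0,"wx":0.024,"wy":0,"wz":0},
    {"x":0,"y":0,"z":0,"wx":0.024,"wy":0,"wz":0},
    {"x":0,"y":0,"z":0,"wx":0.024,"wy":0,"wz":0}
  ]
}}

```text
clock: 25.52
position: [0.5649, -0.0374, 0.0713]
tool_rot: [0.456, 1.569, 0.111]
force: [2.0, 2.2, 0.1]
grip_width: 0.0114
```

```bash
python3 r.py
```

```text
t25.62 yaw 70.23 j7 [0.04, 0.082, 0.094] Mz [-0.1, -0.08, -0.09] F [1.5 2.1 0.3] ind -59.47 g 0.0115 q7 0.676 tcp [ 0.5649 -0.0374  0.0713] tilt [0.002 0.   ]
```

{"op": "servo_tool", "data": {
  "targets": [
    {"x":0,"y":0,"z":0,"wx":0.005,"wy":0,"wz":0},
    {"x":0,"y":0,"z":0,"wx":0.01,"wy":0,"wz":0},
    {"x":0,"y":0,"z":0,"wx":0.015,"wy":0,"wz":0},
    {"x":0,"y":0,"z":0,"wx":0.018,"wy":0,"wz":0},
    {"x":0,"y":0,"z":0,"wx":0.018,"wy":0,"wz":0},
    {"x":0,"y":0,"z":0,"wx":0.018,"wy":0,"wz":0}
  ]
}}

```text
clock: 26.38
position: [0.5649, -0.0375, 0.0713]
tool_rot: [0.571, 1.569, 0.114]
force: [0.7, 1.6, 0.3]
grip_width: 0.0113
```

```bash
python3 r.py
```

```text
t26.48 yaw 63.76 j7 [-0.125, -0.11, -0.103] Mz [0.09, 0.11, 0.11] F [2.2 1.3 1.1] ind -60.55 g 0.0116 q7 0.582 tcp [ 0.5649 -0.0375  0.0713] tilt [0.002 0.   ]
```

{"op": "servo_tool", "data": {
  "targets": [
    {"x":0,"y":0,"z":0,"wx":0.006,"wy":0,"wz":0},
    {"x":0,"y":0,"z":0,"wx":0.012,"wy":0,"wz":0},
    {"x":0,"y":0,"z":0,"wx":0.018,"wy":0,"wz":0},
    {"x":0,"y":0,"z":0,"wx":0.024,"wy":0,"wz":0},
    {"x":0,"y":0,"z":0,"wx":0.024,"wy":0,"wz":0},
    {"x":0,"y":0,"z":0,"wx":0.024,"wy":0,"wz":0}
  ]
}}

```text
clock: 27.22
position: [0.5648, -0.0376, 0.0713]
tool_rot: [0.628, 1.569, 0.02]
force: [0.4, -0.0, 1.2]
grip_width: 0.0113
```

```bash
python3 r.py
```

```text
t27.32 yaw 55.13 j7 [0.043, 0.085, 0.097] Mz [-0.08, -0.09, -0.11] F [ 0.6 -0.1  2.5] ind -62.1 g 0.0114 q7 0.459 tcp [ 0.5648 -0.0376  0.0712] tilt [0.002 0.   ]
```

{"op": "servo_tool", "data": {
  "targets": [
    {"x":0,"y":0,"z":0,"wx":0.005,"wy":0,"wz":0},
    {"x":0,"y":0,"z":0,"wx":0.01,"wy":0,"wz":0},
    {"x":0,"y":0,"z":0,"wx":0.015,"wy":0,"wz":0},
    {"x":0,"y":0,"z":0,"wx":0.02,"wy":0,"wz":0},
    {"x":0,"y":0,"z":0,"wx":0.02,"wy":0,"wz":0},
    {"x":0,"y":0,"z":0,"wx":0.02,"wy":0,"wz":0}
  ]
}}

```text
clock: 28.08
position: [0.5648, -0.0376, 0.0712]
tool_rot: [0.743, 1.569, 0.009]
force: [-0.3, -1.6, 1.6]
grip_width: 0.0116
```

```bash
python3 r.py
```

```text
t28.18 yaw 47.93 j7 [-0.151, -0.12, -0.112] Mz [0.07, 0.11, 0.14] F [-1.  -1.5  2.7] ind -63.31 g 0.0115 q7 0.356 tcp [ 0.5648 -0.0377  0.0712] tilt [0.002 0.   ]
```

{"op": "servo_tool", "data": {
  "targets": [
    {"x":0,"y":0,"z":0,"wx":0.006,"wy":0,"wz":0},
    {"x":0,"y":0,"z":0,"wx":0.012,"wy":0,"wz":0},
    {"x":0,"y":0,"z":0,"wx":0.018,"wy":0,"wz":0},
    {"x":0,"y":0,"z":0,"wx":0.018,"wy":0,"wz":0},
    {"x":0,"y":0,"z":0,"wx":0.018,"wy":0,"wz":0}
  ]
}}

```text
clock: 28.8
position: [0.5647, -0.0377, 0.0712]
tool_rot: [0.792, 1.569, -0.055]
force: [-1.3, -2.4, 3.8]
grip_width: 0.0115
```

```bash
python3 r.py
```

```text
t28.90 yaw 41.47 j7 [-0.016, 0.024, 0.036] Mz [-0.04, -0.03, -0.09] F [-1.9 -1.5  2.9] ind -64.46 g 0.0114 q7 0.264 tcp [ 0.5647 -0.0377  0.0712] tilt [0.001 0.   ]
```

{"op": "servo_tool", "data": {
  "targets": [
    {"x":0,"y":0,"z":0,"wx":0.005,"wy":0,"wz":0},
    {"x":0,"y":0,"z":0,"wx":0.01,"wy":0,"wz":0},
    {"x":0,"y":0,"z":0,"wx":0.01,"wy":0,"wz":0},
    {"x":0,"y":0,"z":0,"wx":0.01,"wy":0,"wz":0}
  ]
}}

```text
clock: 29.4
position: [0.5647, -0.0378, 0.0712]
tool_rot: [0.838, 1.569, -0.072]
force: [-1.6, -1.5, 4.6]
grip_width: 0.0111
```

```bash
python3 r.py
```

```text
t29.50 yaw 37.88 j7 [0.057, 0.09, 0.1] Mz [-0.07, -0.09, -0.05] F [-2.7 -2.5  4.8] ind -65.12 g 0.0118 q7 0.214 tcp [ 0.5647 -0.0378  0.0712] tilt [ 0.001 -0.   ]
```

{"op": "servo_tool", "data": {
  "targets": [
    {"x":0,"y":0,"z":0,"wx":0.002,"wy":0,"wz":0},
    {"x":0,"y":0,"z":0,"wx":0.004,"wy":0,"wz":0},
    {"x":0,"y":0,"z":0,"wx":0.004,"wy":0,"wz":0},
    {"x":0,"y":0,"z":0,"wx":0.004,"wy":0,"wz":0}
  ]
}}

```text
clock: 30.0
position: [0.5647, -0.0378, 0.0712]
tool_rot: [0.899, 1.569, -0.035]
force: [-3.2, -2.1, 4.0]
grip_width: 0.0114
```

```bash
python3 r.py
```

```text
t30.10 yaw 36.45 j7 [-0.004, 0.011, 0.013] Mz [-0.01, -0.05, 0.0] F [-1.6 -2.2  3.8] ind -65.35 g 0.0115 q7 0.193 tcp [ 0.5647 -0.0378  0.0712] tilt [ 0.001 -0.   ]
```

Drive fell to zero at yaw 36.45, so this is the third click. I'll release, lift straight up and check.

{"op": "servo_tool", "data": {
  "targets": [
    {"x":0,"y":0,"z":0,"wx":0,"wy":0,"wz":0},
    {"x":0,"y":0,"z":0,"wx":0,"wy":0,"wz":0},
    {"x":0,"y":0,"z":0,"wx":0,"wy":0,"wz":0},
    {"x":0,"y":0,"z":0,"wx":0,"wy":0,"wz":0},
    {"x":0,"y":0,"z":0,"wx":0,"wy":0,"wz":0}
  ],
  "grip": 1
}}

```text
clock: 30.72
position: [0.5647, -0.0377, 0.0712]
tool_rot: [0.935, 1.569, 0.0]
force: [0.5, -0.2, -0.4]
grip_width: 0.0854
```

{"op": "servo_tool", "data": {
  "targets": [
    {"x":-0.03,"y":0,"z":0,"wx":0,"wy":0,"wz":0},
    {"x":-0.1,"y":0,"z":0,"wx":0,"wy":0,"wz":0},
    {"x":-0.2,"y":0,"z":0,"wx":0,"wy":0,"wz":0},
    {"x":-0.25,"y":0,"z":0,"wx":0,"wy":0,"wz":0},
    {"x":-0.25,"y":0,"z":0,"wx":0,"wy":0,"wz":0},
    {"x":-0.25,"y":0,"z":0,"wx":0,"wy":0,"wz":0}
  ]
}}

```text
clock: 31.48
position: [0.5643, -0.0378, 0.171]
tool_rot: [0.837, 1.57, -0.098]
force: [-0.3, 0.1, -0.9]
grip_width: 0.0855
```

Run:
```python
from dial import *
state();dial("w9.png")
c=bot.get_calibration("wrist");p,d=bot.grab_frame("wrist");P=wpts(np.full((480,640),True),d,c)
q=P[(np.hypot(P[:,0]-.602,P[:,1]-.096)<.045)&(P[:,2]>.102)&(P[:,2]<.116)]
print("cup",cv2.minEnclosingCircle(q[:,:2].astype(np.float32)),np.percentile(q[:,2],[50,98]))
for cam in("scene",):
    p,d=bot.grab_frame(cam);c=bot.get_calibration(cam)
    for n in("oil_bottle","lipstick","balm_pot"):
        r=bot.trace(cam,n)[:1]
        if r: print(n,np.round(np.median(pts(cam,r[0]["mask"],d,c),0),3))
```

```text
t 31.48 tcp [ 0.5643 -0.0378  0.171 ] jaw 36.4 x [ 0.001 -0.    -1.   ] F [-0.3  0.1 -0.9] M [-0.05  0.04  0.04] g 0.0855 q7 0.28
dialtop 1297 [ 0.56246008 -0.03618081  0.09774115] ((0.5634980797767639, -0.03725177422165871), (0.011608620174229145, 0.04605387896299362), 36.1152458190918)
ind 137 [ 0.49661558 -0.00872158  0.05752169] y_warmer -0.0656
cup ((0.600551187992096, 0.09716623276472092), 0.029458120465278625) [0.10905201 0.11124985]
oil_bottle [0.525 0.334 0.041]
lipstick [0.46  0.137 0.047]
balm_pot [0.742 0.072 0.023]
```

View pics/w9.png

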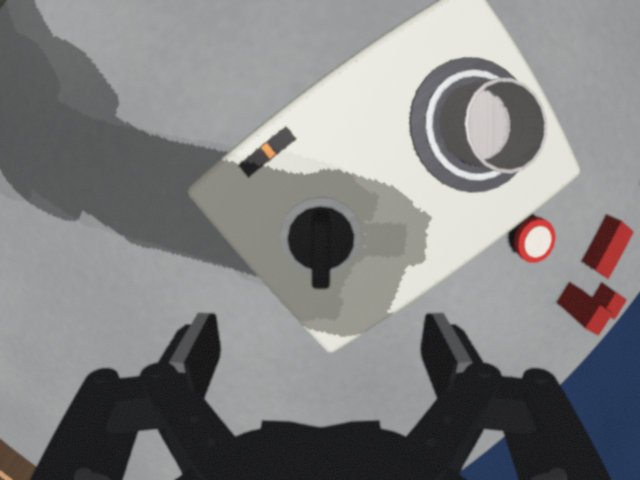

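The dial (320,240) is free of the fingers and back at the same angle. The indicator is at (268,152), the cup stands inside the rim at about (480,125), and the pot at (535,240) hasn't moved. I'm handing the job in.

```bash
python3 -c "
from workcell import bot
print(bot.job_done())"
```

```text
the job is handed in; nothing more can be done
None
```

I set the cup on the hot plate, turned the dial back to off and up three clicks, let go, and handed the job in at about 32 s. The hand-in gave no verdict. The one problem was that I pressed the off stop harder than I should have.

- **Cup:** it stands upright inside the rim. The last wrist fit puts its centre about 1 mm from the rim's centre, with its top at the expected 110 mm. The highest force I read while setting it down was about 20 N, against the 40 N limit.
- **Off stop:** my last two steps read 0.53 and then 0.93 N m at the wrist. I should have stopped at the 0.53 reading, since 0.8 N m already counts as forced. The indicator showed no more than about -56.8 mm, well short of the -55.4 mm failure line, so the extra turn seems to have gone into the grip. Backed off, the dial sat in the off click with no torque and no sign of slip.
- **Clicks:** I felt clicks 1 and 2 pass on the way up. I stopped where the drive into click 3 fell to zero, at 36.4° on the gripper. That is also where the dial started, so it began on click 3.
- **Final checks:** after release the bar held its angle (36.1°). The indicator read -65.6 mm, inside the -64.3 to -66.1 mm band but near its lower edge, and my absolute reading is only good to about 1–2 mm. Bottle, lipstick and pot read within 1 mm of their starting positions across the table, and the gripper was touching nothing.

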